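# Pick up the depth of a welding nest with the slide gauge and clamp it

### The arm

A 6-joint arm with a two-finger parallel gripper is mounted at the origin on the work surface. World frame = base frame: x ahead of the robot, y to its left, z up, the work surface at z = 0. Lengths are in mm, angles in degrees, forces in N, time in s.
With the tool pointing down it reaches from about 250 to 775 mm from the base axis. Payload 4 kg.
Tool frame: the origin (TCP) lies between the finger pads; the fingertips stand ahead of it and the grasp point (between the pads) lies 6 mm ahead of it (r.tcp_to_tips is the x of the fingertips in the tool frame, in mm); x points along the fingers, z is the direction in which the jaws open and shut, and the axes are right-handed (so a half turn about x gives the same grasp; the last joint's range is limited). The gripper opens to 94 mm and grips with 3 to 60 N. Pads are 16 mm wide; open, the fingers measure 119 mm over their backs; the gripper's body (75 mm by 177 mm) begins 78 mm behind the grasp point.
Start: joints at [66.572, 4.996, 78.535, -0, 96.463, -5.907], TCP at [165.59, 524.498, 230.506] pointing down, gripper open.
Joint ranges: [-177.83, 177.83], [-43.37, 116.18], [15.69, 146.23], [-61.86, 241.86], [9.47, 152.12], [-147.06, 147.06]. Speed limits (degrees/s): [159.86, 159.86, 180, 180, 180, 180].

### API

Orientations are given as [roll, pitch, yaw] about the fixed x, y, z axes, in that order (R = Rz(yaw) Ry(pitch) Rx(roll)).
In Python, from plant import telemetry, optics, r gives the robot as it stands. The module is installed in compiled form; this text tells all that it offers.
- The arm moves only by the tool apply_moves, never from a script. Its argument "targets" is a list of rows, each a list of 3 entries, a list of its own where there are three numbers: the turn, a rotation vector about the tool's x, y, z in rad, then the shift along the tool's x, y, z in cm, then the finger opening in cm, from 0 to 9.4. A call has 1 to 10 rows; each row is the pose to reach, as a shift and turn from the pose commanded when the call began, along the tool's axes at that moment; what a row does not reach only later rows make up. A row lasts 1/12 s, in which the tool goes at most 41.7 mm and 7.16 degrees, less where a joint would pass 70% of its speed; a pose out of reach is approached as far as the arm can. A call with a gripper value outside its range is refused whole. The fingers move at their own pace and stop on an object; "force" is the grip in N (left out, the last holds). Time passes only in rows, so rows that repeat a pose let the fingers close. It gives the time, the measured TCP pose, the force and the opening at its end, in the units of the state.
- telemetry.state(): the state, without advancing time (a new reading comes with each control period).
- optics.get_image(name): name is "scene" or "top" or "wrist"; returns the picture (384x512x3 uint8, blue, green, red); there is no depth.
- optics.camera_params(name): a dict with "mtx" (3x3 intrinsics, pixels), "R" (3x3) and "t" (3): a world point X has camera coordinates R X + t; the wrist camera has in their place "mount" (4x4, takes a point from camera to tool coordinates, whose origin is the TCP and whose axes are the tool frame's). Camera axes: x right, y down, z forward; pixel columns grow to the right and rows downward; lengths in mm; the calibration is good to about 2 mm. A picture is of the moment at which its call begins: read the wrist's pose just before it. camera_params takes no time and is no camera call.
- r.sign_off(): hands the job in, once; it reports no verdict.
The state is a dict: "time_s": time; "qpos": joint angles; "qvel": joint speeds; "joint_efforts": joint torques, N m; "tool_pos": TCP position; "orientation": TCP orientation; "contact_force": force on the tool from outside, world axes, zero at the start; "torque": the same for the moment, N m; "grip_width": finger opening in mm.
Only numpy, scipy, OpenCV 4.12 (cv2) and the standard library are available. Lean on these libraries where they do the work, as an engineer would, in place of code of your own. Each camera call takes 0.05 s, during which the arm holds its last target. There are 200 camera calls.

### The job

The adjustable floor of this welding nest has been moved, and the gauge over it must be set to the new depth. Lower the probe by its knob into the pocket until its tip touches the floor, pressing only gently, then leave it touching and swing the clamp lever all the way over to its stop so that the slide is locked at that height. Let go of everything and do not disturb the things lying around.

Things in the scene. Friction and masses are not known exactly. Their poses are not given: they have to be found in the camera images.
- nest: Bare aluminium welding nest bolted to the bench: base plate 260 (along its x) x 180 x 20 mm with a block 90 x 90 mm on it, top 85 mm above the bench. Origin: on the bench, under the axis of the block's pocket; z up. Two white plastic blocks (top 42 mm above the bench) stand beside the block at y +78 and -78 mm.
- pocket (a point): Centre of the mouth of the square pocket, 37 mm wide, in the top of the nest's block, 85 mm above the bench. Inside is a grey rigid floor of unknown height, anywhere from 35 to 60 mm above the bench (25 to 50 mm below this point): it must be found by feel.
- gauge: Depth gauge fixed on the base plate. Origin and axes as the nest's. A dark steel column (40 x 60 mm, centre at x +87 mm, top 150 mm above the bench) carries a grey bracket (44 mm wide, x -43 to +107 mm, z 125 to 150 mm) through which the probe slides straight up and down on the origin's axis.
- probe (a joint): Slide of the probe, m: 0 fully up, grows downward to 0.1. Reading only good to about 2 mm. The slide (0.3 kg) stays where it is left: while the clamp is loose its friction is 5 N, so about 2 N of push moves it down and 8 N of pull moves it up.
- probe_knob (a point): Centre of the black round plastic knob on top of the probe's square steel stem (12 mm): the knob is 32 mm across and spans from 16 mm below to 14 mm above this point. Grasp it here from above. The point is 175 mm above the lower end of the uncompressed tip, and never lower than 45 mm above the bracket's top.
- tip: Steel contact tip at the lower end of the probe, a ball of 12 mm; origin at the ball's lowest point. It is sprung: it gives upward into the stem by up to 8 mm, with 0.75 N at first touch and 1.5 N per mm more, then it is solid. More than 15 N on it harms the gauge.
- lever (a joint): Clamp lever, rad: turns counter-clockwise seen from above about a vertical axis. 0 (and up to about 0.6) is loose, from there the clamp bites and the turning torque rises to about 0.5 N m (6 N at the pin); 1.4 is the stop, fully clamped. It stays where it is left.
- lever_pin (a point): Point to take the clamp lever: on the axis of its upright black plastic pin, 14 mm thick, 80 mm from the lever's turning axis. The pin rises from 162 to 202 mm above the bench, this point is at 186 mm. Loose, the pin lies at 140 degrees from the gauge's +x axis (towards -x, +y), at the stop at 220 degrees (towards -x, -y).
- lever_hinge (a point): Point on the lever's vertical turning axis, 24 mm along the gauge's -x from the probe's axis, at the same height as lever_pin.
- tray: Bystander: loose black plastic tray 200 x 150 x 50 mm, origin under its centre.
- block: Bystander: loose wooden block 70 x 70 x 45 mm, origin under its centre.
- bush: Bystander: loose steel bush standing on end, 34 mm across, 30 mm high, origin under its centre.

How it is judged (in metres and radians):
On the way, in this order (a step that is already met when the one before it is completed fails the run):
1. the probe's tip is lowered onto the pocket's floor while the clamp is still loose (contact force between tip and nest above 0.6 N and value of joint lever below 0.5 rad), for 0.2 s.
2. the clamp lever is swung to its stop with the tip still touching (contact force between tip and nest above 0.6 N and value of joint lever above 1.25 rad), for 0.2 s.
At the end, for the whole second after the job is handed in: The tip rests on the pocket's floor with 0.6 to 10 N, the clamp lever is within 0.15 rad of its stop (above 1.25 rad), the probe is at rest (all of step 2 and contact force between tip and nest below 10 N and linear speed of tip below 0.005 m/s); the robot touches nothing.
It fails at once if the tip is pressed on the floor with more than 15 N (contact force between tip and nest above 15 N).
It fails at once if a bystander is moved more than 30 mm (distance of any of tray, block, bush from where it was at the start of the episode above 0.03 m).
It also fails if it takes over 54 s, if anything falls off the work surface, if the arm or the gripper's body presses on something with over 40 N, if the wrist force passes 120 N, or if a joint passes its speed limit or range.

## Working session

There is one attempt and no reset: what is moved stays moved. The work goes in short steps, Python scripts to look and compute and a tool call to move; the robot and the scene stay as the last step left them, time stands still between calls to the robot, and variables do not carry over. Pictures are saved under pics/ and viewed, about 8 in all and at most 12, crops included, and the job is handed in when it is done.

Besides the shell and the picture viewer there is one more tool, called after "Emit:" as name([rows], argument=value, ...), one row to a line, values as JSON. apply_moves: Moves the arm, as the interface text tells. Its arguments: {"type":"object","properties":{"targets":{"type":"array","items":{"type":"array"}},"force":{"type":"number"}},"required":["targets"]}

```bash
mkdir -p pics; python3 - <<'E'
from plant import telemetry, optics, r
import cv2,numpy as np
s=telemetry.state();print(s, r.tcp_to_tips)
for n in ("scene","top"):
    im=optics.get_image(n);cv2.imwrite(f"pics/{n}0.png",im)
    p=optics.camera_params(n);print(n,{k:np.round(v,4).tolist() for k,v in p.items()})
p=optics.camera_params("wrist");print({k:np.round(v,4).tolist() for k,v in p.items()})
E
```

```text
{'time_s': 0.0, 'qpos': array([ 6.65704386e+01,  5.03900195e+00,  7.86218682e+01, -1.20437658e-04,
        9.64612082e+01, -5.90795214e+00]), 'qvel': array([ 0.02718132, -0.08247006,  0.01990103, -0.04951819, -0.02151998,
        0.02322711]), 'joint_efforts': array([-1.05421772e-03, -3.40187824e+01, -3.02424860e+01,  7.16790953e-02,
        3.29881394e-02, -2.14439738e-04]), 'tool_pos': array([165.40964631, 524.04347877, 229.33058866]), 'orientation': array([ 174.14822801,   89.87792159, -113.37339468]), 'contact_force': array([0.61965876, 0.56070779, 0.55583187]), 'torque': array([-0.01474748, -0.01370985, -0.00861959]), 'grip_width': 93.99670894168618} 25.0
scene {'mtx': [[410.0826, 0.0, 267.4439], [0.0, 410.0826, 193.1769], [0.0, 0.0, 1.0]], 'R': [[0.752, 0.6592, 0.0045], [0.4438, -0.5012, -0.7429], [-0.4874, 0.5606, -0.6694]], 't': [-512.6638, -116.7315, 1318.7632]}
top {'mtx': [[483.5595, 0.0, 252.6157], [0.0, 483.5595, 190.4205], [0.0, 0.0, 1.0]], 'R': [[-0.01, -0.9997, 0.0212], [-0.998, 0.0087, -0.062], [0.0618, -0.0218, -0.9979]], 't': [31.2894, 625.4869, 1531.0645]}
{'mtx': [[301.161, 0.0, 259.732], [0.0, 301.161, 190.76], [0.0, 0.0, 1.0]], 'mount': [[0.0007, -0.2401, 0.9707, -154.2076], [-0.0004, -0.9707, -0.2401, 69.4805], [1.0, -0.0002, -0.0008, -1.4187], [0.0, 0.0, 0.0, 1.0]]}
```

View pics/scene0.png

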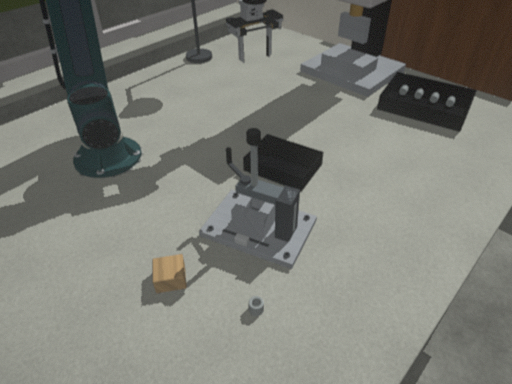

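View pics/top0.png

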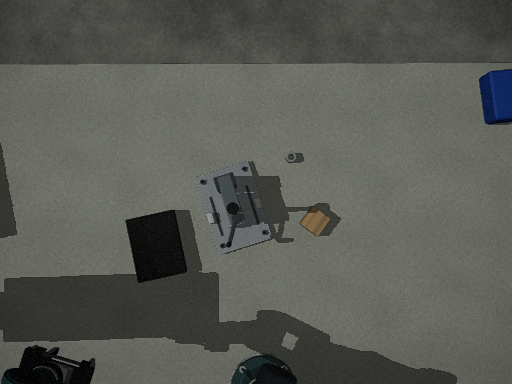

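```bash
python3 - <<'E'
import cv2,numpy as np
a=cv2.imread("pics/top0.png")[155:260,190:280];b=cv2.imread("pics/scene0.png")[120:265,195:325]
f=lambda i,k:cv2.convertScaleAbs(cv2.resize(i,None,fx=k,fy=k,interpolation=cv2.INTER_CUBIC),alpha=1.5)
a=f(a,4.4);b=f(b,3.0);H=600
o=np.zeros((470,800,3),np.uint8);o[:a.shape[0],:a.shape[1]]=a;o[:b.shape[0],405:405+b.shape[1]]=b
cv2.imwrite("pics/crop0.png",o);print(a.shape,b.shape)
E
```

```text
(462, 396, 3) (435, 390, 3)
```

View pics/crop0.png

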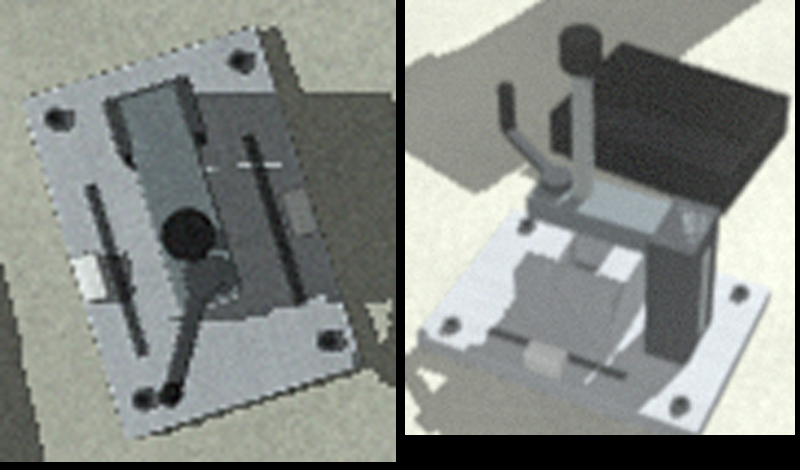

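```bash
cat > h.py <<'E'
import numpy as np
from plant import telemetry, optics, r
from scipy.spatial.transform import Rotation as Ro
from scipy.optimize import least_squares
def proj(n,X):
    p=optics.camera_params(n);c=p["R"]@X+np.ravel(p["t"]);q=p["mtx"]@c;return q[:2]/q[2]
def toolR(s): return Ro.from_euler('xyz',s["orientation"],degrees=True).as_matrix()
E
python3 - <<'E'
from h import *
T=lambda u,v:((u+.5)/4.4-.5+190,(v+.5)/4.4-.5+155)
S=lambda u,v:((u-405+.5)/3-.5+195,(v+.5)/3-.5+120)
a=np.radians(140);pin=lambda z:[-24+80*np.cos(a),80*np.sin(a),z]
obs=[("top",T(25,100),[130,90,20]),("top",T(260,28),[130,-90,20]),("top",T(357,362),[-130,-90,20]),("top",T(130,436),[-130,90,20]),
("top",T(171,393),pin(200)),("scene",S(506,88),pin(198)),("scene",S(506,128),pin(162)),
("scene",S(421,331),[-130,-90,20]),("scene",S(770,290),[130,90,20]),("scene",S(694,430),[130,-90,20]),
("top",T(188,234),[0,0,"k"]),("scene",S(580,52),[0,0,"K"])]
def res(p):
    c,s=np.cos(p[2]),np.sin(p[2]);o=[]
    for n,uv,X in obs:
        z={"k":p[3]+14,"K":p[3]}.get(X[2],X[2]) if isinstance(X[2],str) else X[2]
        W=np.array([p[0]+c*X[0]-s*X[1],p[1]+s*X[0]+c*X[1],z]);o.append(proj(n,W)-uv)
    return np.ravel(o)
b=None
for y0 in np.radians([0,90,180,270]):
    f=least_squares(res,[500,60,y0,250],x_scale=[100,100,1,100],loss="soft_l1")
    if b is None or f.cost<b.cost:b=f
print(b.x,np.degrees(b.x[2]));print(np.round(res(b.x).reshape(-1,2),1))
E
```

```text
[568.59907711  84.55398683  12.87396187 290.41766818] 737.6236809214954
[[-0.3  1.2]
 [-0.3  0.3]
 [ 3.1  1.5]
 [ 0.9  2.5]
 [-3.2 -2.5]
 [ 4.4  0.4]
 [ 5.2 -1.4]
 [-4.4  1.4]
 [-1.9 -1.3]
 [-0.9  1.1]
 [ 0.1 -2.1]
 [ 1.6  0. ]]
```

```bash
python3 - <<'E'
from h import *
T=lambda u,v:((u+.5)/4.4-.5+190,(v+.5)/4.4-.5+155)
S=lambda u,v:((u-405+.5)/3-.5+195,(v+.5)/3-.5+120)
def W(p,X):
    c,s=np.cos(p[2]),np.sin(p[2]);return np.array([p[0]+c*X[0]-s*X[1],p[1]+s*X[0]+c*X[1],X[2]])
def go(plate,knob,pin):
    def model(p):
        L=lambda z:[-24+80*np.cos(p[4]),80*np.sin(p[4]),z];o=[]
        if plate:o+=[("top",T(25,100),[130,90,20]),("top",T(260,28),[130,-90,20]),("top",T(357,366),[-130,-90,20]),("top",T(130,436),[-130,90,20]),
("scene",S(421,331),[-130,-90,20]),("scene",S(770,290),[130,90,20]),("scene",S(694,430),[130,-90,20])]
        if knob:o+=[("top",T(188,234),[0,0,p[3]+14]),("scene",S(580,52),[0,0,p[3]])]
        if pin:o+=[("top",T(171,393),L(202)),("scene",S(506,88),L(198)),("scene",S(506,128),L(164))]
        return np.ravel([proj(n,W(p,np.array(X)))-u for n,u,X in o])
    f=least_squares(model,[568,84,.31,290,2.44],x_scale=[100,100,1,100,1])
    print(np.round(f.x,2),np.degrees(f.x[[2,4]]));print(np.round(f.fun.reshape(-1,2),1).tolist())
go(1,0,0);go(1,1,0);go(1,1,1)
# pin & knob triangulated freely
for name,a,b,dz in (("knob",T(188,234),S(580,52),14),("pin",T(171,393),S(506,85),0)):
    f=least_squares(lambda X:np.r_[proj("top",X+[0,0,dz])-a,proj("scene",X)-b],[500,80,200.]);print(name,f.x,f.fun)
E
```

```text
Traceback (most recent call last):
  File "h.py", line 6, in proj
    p=optics.camera_params(n);c=p["R"]@X+np.ravel(p["t"]);q=p["mtx"]@c;return q[:2]/q[2]
ValueError: time passes only in moves, steps and waits
```

```bash
cat > h.py <<'E'
import numpy as np, functools
from plant import telemetry, optics, r
from scipy.spatial.transform import Rotation as Ro
from scipy.optimize import least_squares
cp=functools.cache(optics.camera_params)
def proj(n,X):
    p=cp(n);c=p["R"]@X+np.ravel(p["t"]);q=p["mtx"]@c;return q[:2]/q[2]
def toolR(s): return Ro.from_euler('xyz',s["orientation"],degrees=True).as_matrix()
E
python3 - <<'E'
from h import *
T=lambda u,v:((u+.5)/4.4-.5+190,(v+.5)/4.4-.5+155)
S=lambda u,v:((u-405+.5)/3-.5+195,(v+.5)/3-.5+120)
def W(p,X):
    c,s=np.cos(p[2]),np.sin(p[2]);return np.array([p[0]+c*X[0]-s*X[1],p[1]+s*X[0]+c*X[1],X[2]])
def go(plate,knob,pin):
    def model(p):
        L=lambda z:[-24+80*np.cos(p[4]),80*np.sin(p[4]),z];o=[]
        if plate:o+=[("top",T(25,100),[130,90,20]),("top",T(260,28),[130,-90,20]),("top",T(357,366),[-130,-90,20]),("top",T(130,436),[-130,90,20]),
("scene",S(421,331),[-130,-90,20]),("scene",S(770,290),[130,90,20]),("scene",S(694,430),[130,-90,20])]
        if knob:o+=[("top",T(188,234),[0,0,p[3]+14]),("scene",S(580,52),[0,0,p[3]])]
        if pin:o+=[("top",T(171,393),L(202)),("scene",S(506,88),L(198)),("scene",S(506,128),L(164))]
        return np.ravel([proj(n,W(p,np.array(X)))-u for n,u,X in o])
    f=least_squares(model,[568,84,.31,290,2.44],x_scale=[100,100,1,100,1])
    print(np.round(f.x,2),np.degrees(f.x[[2,4]]));print(np.round(f.fun.reshape(-1,2),1).tolist())
go(1,0,0);go(1,1,0);go(1,1,1)
for name,a,b,dz in (("knob",T(188,234),S(580,52),14),("pin",T(171,393),S(506,85),0)):
    f=least_squares(lambda X:np.r_[proj("top",X+[0,0,dz])-a,proj("scene",X)-b],[500,80,200.]);print(name,f.x,f.fun)
E
```

```text
[5.7248e+02 8.8960e+01 2.9000e-01 2.9000e+02 2.4400e+00] [ 16.3645256  139.80170201]
[[-1.1, -0.8], [-0.7, -0.6], [1.0, 0.3], [-1.6, 1.0], [-2.2, 0.2], [0.6, -0.6], [0.3, 1.4]]
[5.7002e+02 8.7500e+01 2.9000e-01 2.8944e+02 2.4400e+00] [ 16.52727957 139.80170201]
[[-0.7, 0.1], [-0.3, 0.1], [1.6, 0.9], [-1.0, 1.8], [-3.2, 0.2], [-0.5, -0.9], [-0.8, 1.2], [-1.0, -2.6], [3.0, 0.1]]
[5.6915e+02 8.7860e+01 2.9000e-01 2.8888e+02 2.6600e+00] [ 16.50315581 152.1994666 ]
[[-0.8, 0.3], [-0.4, 0.4], [1.4, 1.2], [-1.1, 2.1], [-3.4, -0.0], [-0.7, -1.1], [-1.0, 0.9], [-1.1, -2.3], [2.8, 0.0], [0.7, -1.1], [0.1, 1.7], [0.9, -0.6]]
knob [563.29165662  85.07019988 287.77490608] [-0.01675704 -0.01661452 -0.0197677   0.00123951]
pin [465.0815373   98.94395296 203.83734021] [-0.12695857 -0.11466174 -0.1498502   0.00893598]
```

```bash
cat >> h.py <<'E'
def plan(target,jaw_deg,s=None):
    """turn(rad, tool axes) and shift(cm, tool axes) to TCP target, tool down, jaw axis heading jaw_deg (mod 180)"""
    s=s or telemetry.state();R=toolR(s)
    best=None
    for k in (0,180):
        a=np.radians(jaw_deg+k);x=np.array([0,0,-1.]);z=np.array([np.cos(a),np.sin(a),0]);D=np.c_[x,np.cross(z,x),z]
        rv=Ro.from_matrix(R.T@D).as_rotvec()
        if best is None or np.linalg.norm(rv)<np.linalg.norm(best):best=rv
    print("pos",s["tool_pos"].round(1),"jaw",np.degrees(np.arctan2(R[1,2],R[0,2])).round(1),"q6",s["qpos"][5].round(1),"F",s["contact_force"].round(1),"grip",s["grip_width"].round(1),"t",round(s["time_s"],2))
    print("turn",best.round(4),"shift cm",(R.T@(np.array(target,float)-s["tool_pos"])/10).round(2))
E
python3 - <<'E'
from h import *
s=telemetry.state();print(toolR(s).round(3))
plan([165,524,370],106.5);plan([563,85,370],106.5);plan([563,85,370],16.5)
E
```

```text
[[-0.001 -0.954  0.301]
 [-0.002  0.301  0.954]
 [-1.     0.    -0.002]]Traceback (most recent call last):
  File "<stdin>", line 3, in <module>
  File "h.py", line 17, in plan
    print("pos",s["tool_pos"].round(1),"jaw",np.degrees(np.arctan2(R[1,2],R[0,2])).round(1),"q6",s["qpos"][5].round(1),"F",s["contact_force"].round(1),"grip",s["grip_width"].round(1),"t",round(s["time_s"],2))
                                                                                                                                                              ^^^^^^^^^^^^^^^^^^^^^
AttributeError: 'float' object has no attribute 'round'
```

```bash
sed -i 's/s\["grip_width"\].round(1)/round(float(s["grip_width"]),1)/' h.py
python3 - <<'E'
from h import *
plan([165,524,380],106.5);plan([563,85,380],106.5)
E
```

```text
pos [165.4 524.1 229.4] jaw 72.5 q6 -5.9 F [-0.2  0.1 -1.3] grip 93.8 t 0.1
turn [-0.5938 -0.0018 -0.0008] shift cm [-15.06   0.04  -0.05]
pos [165.4 524.1 229.4] jaw 72.5 q6 -5.9 F [-0.2  0.1 -1.3] grip 93.8 t 0.1
turn [-0.5938 -0.0018 -0.0008] shift cm [-15.01 -51.13 -29.93]
```

Emit:
apply_moves([
  [[-0.1,0,0],[-4,0,0],9.4],
  [[-0.2,0,0],[-8,0,0],9.4],
  [[-0.3,0,0],[-12,0,0],9.4],
  [[-0.4,0,0],[-15,-3,-1.7],9.4],
  [[-0.5,0,0],[-15,-6,-3.5],9.4],
  [[-0.594,0,0],[-15,-9.5,-5.5],9.4],
  [[-0.594,0,0],[-15,-13,-7.6],9.4],
  [[-0.594,0,0],[-15,-16.5,-9.6],9.4],
  [[-0.594,0,0],[-15,-20,-11.7],9.4],
  [[-0.594,0,0],[-15,-23,-13.5],9.4],
])

```text
time_s: 0.93
tool_pos: [345.4, 324.5, 380.1]
orientation: [144.1, 90.0, -109.4]
contact_force: [0.3, 1.1, 0.2]
grip_width: 93.8
```

```bash
python3 -c "
from h import *
plan([563,85,380],106.5)"
```

```text
pos [345.4 324.5 380.1] jaw 106.5 q6 -70.1 F [0.3 1.1 0.2] grip 93.8 t 0.93
turn [-0.0005 -0.0005 -0.0003] shift cm [ 2.000e-02 -1.408e+01 -2.913e+01]
```

Emit:
apply_moves([
  [[0,0,0],[0,-1.7,-3.5],9.4],
  [[0,0,0],[0,-3.4,-7],9.4],
  [[0,0,0],[0,-5.1,-10.5],9.4],
  [[0,0,0],[0,-6.8,-14],9.4],
  [[0,0,0],[0,-8.5,-17.5],9.4],
  [[0,0,0],[0,-10.2,-21],9.4],
  [[0,0,0],[0,-11.9,-24.6],9.4],
  [[0,0,0],[0,-13.3,-27.6],9.4],
  [[0,0,0],[0,-14.1,-29.1],9.4],
  [[0,0,0],[0,-14.1,-29.1],9.4],
])

```text
time_s: 1.77
tool_pos: [564.1, 84.4, 377.9]
orientation: [89.9, 89.8, -163.9]
contact_force: [0.4, 0.0, -0.3]
grip_width: 93.9
```

```bash
cat >> h.py <<'E'
def wrist(fn,pts={}):
    import cv2
    s=telemetry.state();im=optics.get_image("wrist");cv2.imwrite(fn,im);R=toolR(s);p=cp("wrist");M=p["mount"]
    for k,X in pts.items():
        c=np.linalg.inv(M)@np.r_[R.T@(np.array(X,float)-s["tool_pos"]),1];q=p["mtx"]@c[:3];print(k,(q[:2]/q[2]).round(1))
    return s,im
def unproj(s,uv,z):
    p=cp("wrist");M=p["mount"];R=toolR(s);d=R@M[:3,:3]@np.linalg.solve(p["mtx"],np.r_[uv,1]);o=s["tool_pos"]+R@M[:3,3]
    return o+d*(z-o[2])/d[2]
E
python3 - <<'E'
from h import *
plan([563,85,380],106.5)
s,im=wrist("pics/w1.png",dict(knobtop=[563,85,302],pintop=[465,99,202]))
for uv in [(0,0),(511,0),(0,383)]:print(unproj(s,uv,302).round(0))
np.save("s1.npy",s,allow_pickle=True)
E
```

```text
pos [564.1  84.4 377.9] jaw 106.2 q6 -103.4 F [ 0.4  0.  -0.3] grip 93.9 t 1.77
turn [-0.0049  0.     -0.0037] shift cm [-0.21  0.09  0.09]
knobtop [262.4 206.3]
pintop [300.7  96.5]
[ 472. -128.  302.]
[375. 207. 302.]
[ 796. -102.  302.]
```

View pics/w1.png

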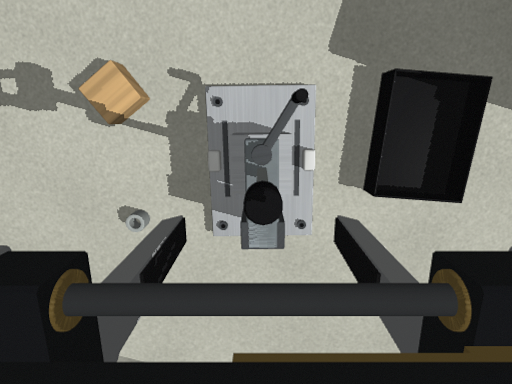

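Emit:
apply_moves([
  [[-0.005,0,0],[2.5,0.1,0.1],9.4],
  [[-0.005,0,0],[5,0.1,0.1],9.4],
  [[-0.005,0,0],[7,0.1,0.1],9.4],
  [[-0.005,0,0],[8.4,0.1,0.1],9.4],
  [[-0.005,0,0],[8.4,0.1,0.1],6],
  [[-0.005,0,0],[8.4,0.1,0.1],4.5],
  [[-0.005,0,0],[8.4,0.1,0.1],2.5],
  [[-0.005,0,0],[8.4,0.1,0.1],2.5],
  [[-0.005,0,0],[8.4,0.1,0.1],2.5],
  [[-0.005,0,0],[8.4,0.1,0.1],2.5],
], force=15)

```text
time_s: 2.65
tool_pos: [561.2, 88.4, 297.7]
orientation: [-99.8, 89.9, 7.0]
contact_force: [-0.7, -0.5, -0.6]
grip_width: 57.4
```

Emit:
apply_moves([
  [[0,0,0],[0,0,0],2.5],
  [[0,0,0],[0,0,0],2.5],
  [[0,0,0],[0,0,0],2.5],
  [[0,0,0],[0,0,0],2.5],
], force=15)

```text
time_s: 2.98
tool_pos: [561.6, 86.3, 296.5]
orientation: [-176.7, 89.7, -70.0]
contact_force: [-0.1, -3.3, 1.0]
grip_width: 31.8
```

```bash
python3 -c "
from h import *
plan([563,85,294],106.5);print(telemetry.state()['torque'])"
```

```text
pos [561.6  86.3 296.5] jaw 106.7 q6 -103.6 F [-0.1 -3.3  1. ] grip 31.8 t 2.98
turn [ 0.003  -0.0046  0.0003] shift cm [ 0.25 -0.1  -0.16]
[-0.19879427 -0.09848341 -0.01335674]
```

Emit:
apply_moves([
  [[0,0,0],[0.5,0,0],2.5],
  [[0,0,0],[1,0,0],2.5],
  [[0,0,0],[1.5,0,0],2.5],
  [[0,0,0],[2,0,0],2.5],
  [[0,0,0],[2,0,0],2.5],
  [[0,0,0],[2,0,0],2.5],
])

```text
time_s: 3.48
tool_pos: [561.6, 86.3, 275.8]
orientation: [176.0, 89.8, -77.3]
contact_force: [2.4, -5.4, -1.7]
grip_width: 31.3
```

Emit:
apply_moves([
  [[0,0,0],[0.5,0,0],2.5],
  [[0,0,0],[1,0,0],2.5],
  [[0,0,0],[1.5,0,0],2.5],
  [[0,0,0],[2,0,0],2.5],
  [[0,0,0],[2.4,0,0],2.5],
  [[0,0,0],[2.4,0,0],2.5],
  [[0,0,0],[2.4,0,0],2.5],
])

```text
time_s: 4.07
tool_pos: [561.6, 86.3, 251.9]
orientation: [179.1, 89.8, -74.2]
contact_force: [2.4, -5.0, -0.9]
grip_width: 31.6
```

Emit:
apply_moves([
  [[0,0,0],[0.07,0,0],2.5],
  [[0,0,0],[0.13,0,0],2.5],
  [[0,0,0],[0.2,0,0],2.5],
  [[0,0,0],[0.2,0,0],2.5],
])

```text
time_s: 4.4
tool_pos: [561.6, 86.3, 250.9]
orientation: [-166.6, 89.8, -60.0]
contact_force: [1.4, -5.2, 2.0]
grip_width: 31.3
```

```bash
python3 - <<'E'
from h import *
import cv2
plan([563,85,294],106.5)
im=optics.get_image("scene");b=im[120:265,195:325];cv2.imwrite("pics/sc2.png",cv2.convertScaleAbs(cv2.resize(b,None,fx=4,fy=4,interpolation=cv2.INTER_CUBIC),alpha=1.5))
E
```

```text
pos [561.6  86.3 250.9] jaw 106.7 q6 -103.6 F [ 1.4 -5.2  2. ] grip 31.3 t 4.4
turn [ 0.0032 -0.0039  0.0009] shift cm [-4.31 -0.1  -0.18]
```

View pics/sc2.png

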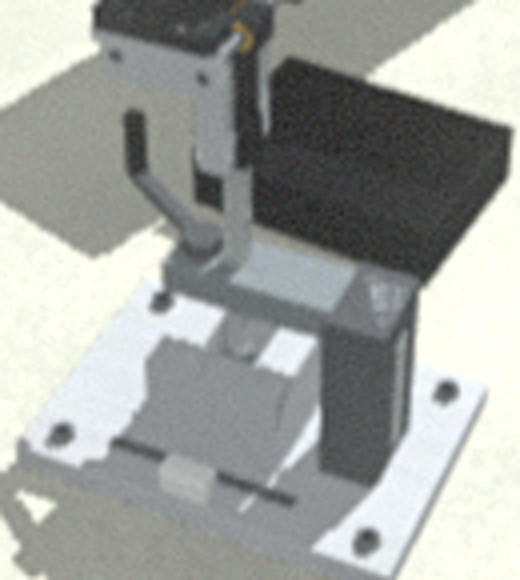

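Emit:
apply_moves([
  [[0,0,0],[0.1,0,0],2.5],
  [[0,0,0],[0.2,0,0],2.5],
  [[0,0,0],[0.2,0,0],2.5],
  [[0,0,0],[0.2,0,0],2.5],
])

```text
time_s: 4.78
tool_pos: [561.6, 86.3, 248.9]
orientation: [-168.1, 89.8, -61.4]
contact_force: [2.3, -4.8, 1.2]
grip_width: 31.8
```

Emit:
apply_moves([
  [[0,0,0],[0.1,0,0],2.5],
  [[0,0,0],[0.2,0,0],2.5],
  [[0,0,0],[0.2,0,0],2.5],
  [[0,0,0],[0.2,0,0],2.5],
])

```text
time_s: 5.12
tool_pos: [561.6, 86.3, 246.9]
orientation: [-167.9, 89.8, -61.3]
contact_force: [1.4, -5.1, 1.0]
grip_width: 31.4
```

Emit:
apply_moves([
  [[0,0,0],[0.1,0,0],2.5],
  [[0,0,0],[0.2,0,0],2.5],
  [[0,0,0],[0.2,0,0],2.5],
  [[0,0,0],[0.2,0,0],2.5],
])

```text
time_s: 5.45
tool_pos: [561.6, 86.3, 244.9]
orientation: [-167.3, 89.8, -60.6]
contact_force: [1.3, -5.7, 1.5]
grip_width: 31.3
```

Emit:
apply_moves([
  [[0,0,0],[0.1,0,0],2.5],
  [[0,0,0],[0.2,0,0],2.5],
  [[0,0,0],[0.2,0,0],2.5],
  [[0,0,0],[0.2,0,0],2.5],
])

```text
time_s: 5.78
tool_pos: [561.6, 86.3, 242.9]
orientation: [-167.6, 89.8, -60.9]
contact_force: [0.9, -5.5, 2.0]
grip_width: 31.3
```

Emit:
apply_moves([
  [[0,0,0],[0.1,0,0],2.5],
  [[0,0,0],[0.2,0,0],2.5],
  [[0,0,0],[0.2,0,0],2.5],
  [[0,0,0],[0.2,0,0],2.5],
])

```text
time_s: 6.12
tool_pos: [561.6, 86.3, 240.9]
orientation: [-168.1, 89.8, -61.4]
contact_force: [0.6, -4.9, 1.2]
grip_width: 31.8
```

Emit:
apply_moves([
  [[0,0,0],[0.1,0,0],2.5],
  [[0,0,0],[0.2,0,0],2.5],
  [[0,0,0],[0.2,0,0],2.5],
  [[0,0,0],[0.2,0,0],2.5],
])

```text
time_s: 6.45
tool_pos: [561.6, 86.3, 238.9]
orientation: [-168.3, 89.8, -61.6]
contact_force: [1.7, -5.4, 1.1]
grip_width: 31.7
```

Emit:
apply_moves([
  [[0,0,0],[0.1,0,0],2.5],
  [[0,0,0],[0.2,0,0],2.5],
  [[0,0,0],[0.2,0,0],2.5],
  [[0,0,0],[0.2,0,0],2.5],
])

```text
time_s: 6.78
tool_pos: [561.6, 86.3, 236.9]
orientation: [-168.0, 89.8, -61.3]
contact_force: [1.6, -5.2, 1.7]
grip_width: 31.6
```

Emit:
apply_moves([
  [[0,0,0],[0.1,0,0],2.5],
  [[0,0,0],[0.2,0,0],2.5],
  [[0,0,0],[0.2,0,0],2.5],
  [[0,0,0],[0.2,0,0],2.5],
])

```text
time_s: 7.12
tool_pos: [561.6, 86.3, 235.1]
orientation: [-164.7, 89.8, -58.0]
contact_force: [1.2, -5.7, 2.3]
grip_width: 31.3
```

Emit:
apply_moves([
  [[0,0,0],[0.1,0,0],2.5],
  [[0,0,0],[0.1,0,0],2.5],
  [[0,0,0],[0.1,0,0],2.5],
  [[0,0,0],[0.1,0,0],2.5],
])

```text
time_s: 7.45
tool_pos: [561.6, 86.3, 234.5]
orientation: [-161.2, 89.8, -54.5]
contact_force: [0.5, -5.5, 3.6]
grip_width: 31.6
```

Emit:
apply_moves([
  [[0,0,0],[0,0,0],2.5],
  [[0,0,0],[0,0,0],2.5],
])

```text
time_s: 7.62
tool_pos: [561.6, 86.3, 234.5]
orientation: [-160.9, 89.8, -54.2]
contact_force: [0.5, -5.0, 3.1]
grip_width: 31.4
```

Emit:
apply_moves([
  [[0,0,0],[0.1,0,0],2.5],
  [[0,0,0],[0.1,0,0],2.5],
  [[0,0,0],[0.1,0,0],2.5],
  [[0,0,0],[0.1,0,0],2.5],
])

```text
time_s: 7.95
tool_pos: [561.6, 86.3, 233.9]
orientation: [-157.4, 89.7, -50.7]
contact_force: [1.1, -5.9, 4.0]
grip_width: 31.6
```

Emit:
apply_moves([
  [[0,0,0],[0.1,0,0],2.5],
  [[0,0,0],[0.1,0,0],2.5],
  [[0,0,0],[0.1,0,0],2.5],
  [[0,0,0],[0.1,0,0],2.5],
])

```text
time_s: 8.28
tool_pos: [561.6, 86.3, 233.2]
orientation: [-154.3, 89.7, -47.6]
contact_force: [0.1, -5.1, 5.2]
grip_width: 31.7
```

Emit:
apply_moves([
  [[0,0,0],[0.1,0,0],2.5],
  [[0,0,0],[0.1,0,0],2.5],
  [[0,0,0],[0.1,0,0],2.5],
  [[0,0,0],[0.1,0,0],2.5],
])

```text
time_s: 8.62
tool_pos: [561.6, 86.3, 232.6]
orientation: [-151.1, 89.7, -44.4]
contact_force: [-1.3, -4.6, 6.4]
grip_width: 31.9
```

Emit:
apply_moves([
  [[0,0,0],[0,0,0],7],
  [[0,0,0],[0,0,0],7],
  [[0,0,0],[0,0,0],7],
  [[0,0,0],[0,0,0],7],
  [[0,0,0],[0,0,0],7],
  [[0,0,0],[-2,0,0],7],
  [[0,0,0],[-5,0,0],7],
  [[0,0,0],[-8,0,0],7],
  [[0,0,0],[-8,0,0],7],
])

```text
time_s: 9.37
tool_pos: [562.7, 88.6, 317.6]
orientation: [-101.8, 89.3, 5.0]
contact_force: [-1.4, 0.2, 1.8]
grip_width: 70.0
```

```bash
python3 - <<'E'
from h import *
plan([465,99,290],65)
s,im=wrist("pics/w3.png",dict(knobtop=[562,86,239],pintop=[465,99,202]))
E
```

```text
pos [562.7  88.6 317.6] jaw 106.8 q6 -103.6 F [-1.4  0.2  1.8] grip 70.0 t 9.37
turn [0.7299 0.0019 0.0117] shift cm [2.64 9.08 3.82]
knobtop [258.7 203.4]
pintop [306.5  90.2]
```

View pics/w3.png

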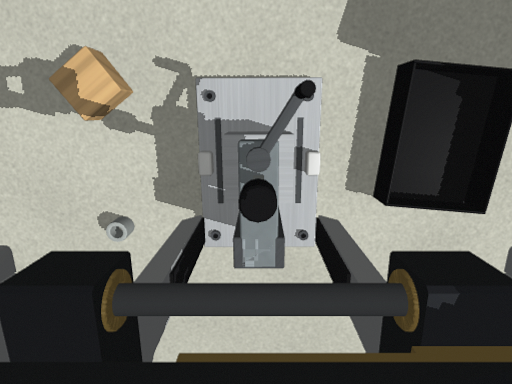

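Emit:
apply_moves([
  [[0.12,0,0],[0.5,1.5,0.6],5.5],
  [[0.24,0,0],[1,3,1.3],5.5],
  [[0.36,0,0],[1.5,4.5,1.9],5.5],
  [[0.48,0,0],[2,6,2.5],5.5],
  [[0.6,0,0],[2.6,7.5,3.2],5.5],
  [[0.72,0,0],[2.6,9,3.8],5.5],
  [[0.73,0,0],[2.6,9.1,3.8],5.5],
  [[0.73,0,0],[2.6,9.1,3.8],5.5],
  [[0.73,0,0],[2.6,9.1,3.8],5.5],
])

```text
time_s: 10.17
tool_pos: [463.1, 98.3, 283.8]
orientation: [115.5, 90.0, -179.4]
contact_force: [-0.7, -0.8, -0.2]
grip_width: 55.0
```

```bash
python3 - <<'E'
from h import *
plan([465,99,196],65)
s,im=wrist("pics/w4.png",dict(pintop=[465,99,202]))
np.save("s4.npy",s,allow_pickle=True)
E
```

```text
pos [463.1  98.3 283.8] jaw 65.1 q6 -60.0 F [-0.7 -0.8 -0.2] grip 55.0 t 10.17
turn [ 0.0018 -0.0002 -0.0004] shift cm [ 8.78 -0.15  0.14]
pintop [263.4 205.4]
```

View pics/w4.png

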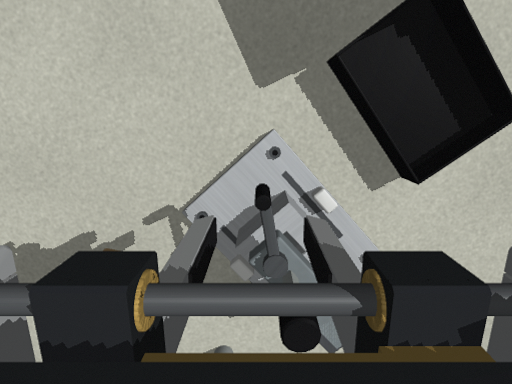

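Emit:
apply_moves([
  [[0,0,0],[3,0.05,0.1],5.5],
  [[0,0,0],[6,0.05,0.1],5.5],
  [[0,0,0],[8.1,0.05,0.1],5.5],
  [[0,0,0],[8.7,0.05,0.1],5.5],
  [[0,0,0],[8.7,0.05,0.1],3],
  [[0,0,0],[8.7,0.05,0.1],1.8],
  [[0,0,0],[8.7,0.05,0.1],1.8],
  [[0,0,0],[8.7,0.05,0.1],1.8],
  [[0,0,0],[8.7,0.05,0.1],1.8],
], force=10)

```text
time_s: 10.97
tool_pos: [463.7, 99.5, 199.1]
orientation: [-58.2, 89.8, 6.8]
contact_force: [0.0, -0.5, 0.7]
grip_width: 25.3
```

```bash
python3 - <<'E'
from h import *
s=telemetry.state();print(s["contact_force"],s["grip_width"])
H=np.array([539.,79.5]);P=s["tool_pos"][:2]
d=P-H;rad=np.linalg.norm(d);a0=np.arctan2(d[1],d[0]);print("rad",rad,"ang",np.degrees(a0)-16.5,s["tool_pos"])
R=toolR(s)
for da in range(0,81,8):
    a=a0+np.radians(da);W=np.r_[H+80*np.array([np.cos(a),np.sin(a)]),s["tool_pos"][2]]
    print(da,"shift",(R.T@(W-s["tool_pos"])/10).round(2),"world",W.round(0))
E
```

```text
[ 0.01930147 -0.48386219  0.66631459] 25.295018915124203
rad 77.94394605337571 ang 148.60429749938203 [463.67533196  99.53629485 199.11537304]
0 shift [-0.    0.2  -0.04] world [462. 100. 199.]
8 shift [-0.   -0.07 -1.12] world [460.  89. 199.]
16 shift [-0.   -0.49 -2.15] world [459.  78. 199.]
24 shift [-0.   -1.05 -3.12] world [460.  67. 199.]
32 shift [-0.   -1.74 -4.  ] world [463.  56. 199.]
40 shift [-0.   -2.54 -4.77] world [467.  46. 199.]
48 shift [ 0.   -3.45 -5.42] world [472.  36. 199.]
56 shift [ 0.   -4.43 -5.95] world [479.  27. 199.]
64 shift [ 0.   -5.48 -6.32] world [487.  19. 199.]
72 shift [ 0.01 -6.58 -6.55] world [496.  12. 199.]
80 shift [ 0.01 -7.69 -6.63] world [505.   7. 199.]
```

Emit:
apply_moves([
  [[0,0,0],[0.2,0.15,0],1.8],
  [[0,0,0],[0.2,0.15,0],1.8],
  [[-0.06,0,0],[0.2,0.07,-0.55],1.8],
  [[-0.12,0,0],[0.2,-0.07,-1.12],1.8],
  [[-0.18,0,0],[0.2,-0.27,-1.65],1.8],
  [[-0.24,0,0],[0.2,-0.49,-2.15],1.8],
  [[-0.3,0,0],[0.2,-0.76,-2.65],1.8],
  [[-0.36,0,0],[0.2,-1.05,-3.12],1.8],
  [[-0.36,0,0],[0.2,-1.05,-3.12],1.8],
])

```text
time_s: 11.72
tool_pos: [459.2, 66.4, 195.6]
orientation: [-64.1, 90.0, 21.5]
contact_force: [-0.2, 0.1, 0.3]
grip_width: 18.0
```

```bash
python3 - <<'E'
from h import *
s=telemetry.state();print(s["contact_force"].round(1),s["grip_width"],s["qpos"][5])
H=np.array([539.,79.5]);P=s["tool_pos"][:2]
d=P-H;rad=np.linalg.norm(d);a0=np.arctan2(d[1],d[0]);print("rad",rad,"ang",np.degrees(a0)%360-16.5,s["tool_pos"])
R=toolR(s);da0=148.6-(np.degrees(a0)%360-16.5)
for g in range(172,229,4):
    a=np.radians(g+16.5);W=np.r_[H+79.5*np.array([np.cos(a),np.sin(a)]),s["tool_pos"][2]]
    print(g,"shift",(R.T@(W-s["tool_pos"])/10).round(2),"world",W.round(0))
E
```

```text
[-0.2  0.1  0.3] 18.036198471535723 -84.40410437230865
rad 80.91323695504425 ang 172.83834107861293 [459.15907755  66.370681   195.64809365]
172 shift [ 0.   -0.11  0.15] world [460.  68. 196.]
176 shift [ 0.   -0.25 -0.39] world [461.  62. 196.]
180 shift [-0.   -0.43 -0.91] world [463.  57. 196.]
184 shift [-0.   -0.65 -1.43] world [465.  52. 196.]
188 shift [-0.   -0.9  -1.92] world [467.  47. 196.]
192 shift [ 0.   -1.18 -2.4 ] world [469.  42. 196.]
196 shift [ 0.   -1.5  -2.85] world [472.  37. 196.]
200 shift [ 0.   -1.85 -3.28] world [475.  32. 196.]
204 shift [ 0.   -2.23 -3.69] world [479.  28. 196.]
208 shift [ 0.   -2.63 -4.07] world [482.  24. 196.]
212 shift [ 0.   -3.06 -4.42] world [486.  20. 196.]
216 shift [ 0.   -3.52 -4.74] world [491.  16. 196.]
220 shift [ 0.   -3.99 -5.03] world [495.  13. 196.]
224 shift [ 0.   -4.49 -5.28] world [500.  10. 196.]
228 shift [ 0.  -5.  -5.5] world [505.   8. 196.]
```

Emit:
apply_moves([
  [[-0.06,0,0],[0,-0.25,-0.39],1.8],
  [[-0.12,0,0],[0,-0.43,-0.91],1.8],
  [[-0.18,0,0],[0,-0.65,-1.43],1.8],
  [[-0.24,0,0],[0,-0.9,-1.92],1.8],
  [[-0.3,0,0],[0,-1.18,-2.4],1.8],
  [[-0.36,0,0],[0,-1.5,-2.85],1.8],
  [[-0.42,0,0],[0,-1.85,-3.28],1.8],
  [[-0.48,0,0],[0,-2.23,-3.69],1.8],
  [[-0.54,0,0],[0,-2.63,-4.07],1.8],
  [[-0.54,0,0],[0,-2.63,-4.07],1.8],
])

```text
time_s: 12.55
tool_pos: [481.9, 24.2, 195.3]
orientation: [44.1, 89.9, 160.6]
contact_force: [-0.6, 0.3, -0.5]
grip_width: 17.9
```

```bash
python3 - <<'E'
from h import *
s=telemetry.state();print(s["contact_force"].round(1),s["grip_width"],s["qpos"][5])
H=np.array([539.,79.5]);P=s["tool_pos"][:2]
d=P-H;rad=np.linalg.norm(d);a0=np.arctan2(d[1],d[0]);print("rad",rad,"ang",np.degrees(a0)%360-16.5,s["tool_pos"])
R=toolR(s)
for g in range(208,233,2):
    a=np.radians(g+16.5);W=np.r_[H+79.5*np.array([np.cos(a),np.sin(a)]),s["tool_pos"][2]]
    print(g,"shift",(R.T@(W-s["tool_pos"])/10).round(2),"world",W.round(0))
E
```

```text
[-0.6  0.3 -0.5] 17.915378606950682 -120.37180005351935
rad 79.43708171846338 ang 207.5871977379864 [481.94179189  24.23146611 195.30798694]
208 shift [-0.   -0.01 -0.06] world [482.  24. 195.]
210 shift [-0.   -0.1  -0.32] world [484.  22. 195.]
212 shift [-0.   -0.2  -0.58] world [486.  20. 195.]
214 shift [-0.   -0.31 -0.83] world [488.  18. 195.]
216 shift [-0.   -0.43 -1.08] world [491.  16. 195.]
218 shift [-0.   -0.55 -1.33] world [493.  15. 195.]
220 shift [-0.   -0.69 -1.57] world [495.  13. 195.]
222 shift [-0.   -0.83 -1.81] world [497.  12. 195.]
224 shift [-0.   -0.98 -2.05] world [500.  10. 195.]
226 shift [-0.   -1.14 -2.27] world [502.   9. 195.]
228 shift [-0.   -1.31 -2.49] world [505.   8. 195.]
230 shift [-0.   -1.48 -2.71] world [507.   7. 195.]
232 shift [-0.   -1.66 -2.92] world [510.   6. 195.]
```

```bash
python3 - <<'E'
from h import *
import cv2
s,im=wrist("pics/w5.png",dict(grasp=[482,24,200],pin0=[462.5,100,202]))
b=optics.get_image("scene")[100:265,185:325]
b=cv2.convertScaleAbs(cv2.resize(b,None,fx=2,fy=2,interpolation=cv2.INTER_CUBIC),alpha=1.5)
o=np.zeros((384,800,3),np.uint8);o[:,:512]=im;o[:b.shape[0],512:512+b.shape[1]]=b
cv2.imwrite("pics/w5b.png",o)
E
```

```text
grasp [261.4 251.2]
pin0 [402.2 280.6]
```

View pics/w5b.png

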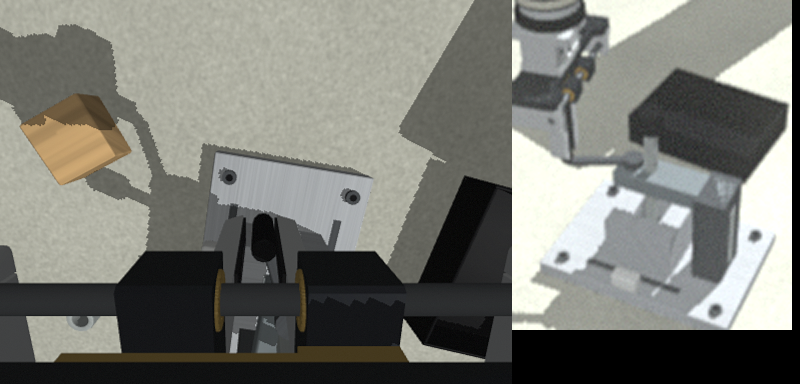

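Emit:
apply_moves([
  [[-0.03,0,0],[0,-0.1,-0.32],1.8],
  [[-0.06,0,0],[0,-0.2,-0.58],1.8],
  [[-0.08,0,0],[0,-0.31,-0.83],1.8],
  [[-0.1,0,0],[0,-0.43,-1.08],1.8],
  [[-0.1,0,0],[0,-0.55,-1.33],1.8],
  [[-0.1,0,0],[0,-0.69,-1.57],1.8],
])

```text
time_s: 13.15
tool_pos: [495.1, 13.2, 195.3]
orientation: [49.4, 89.9, 171.6]
contact_force: [-4.1, 1.6, 1.6]
grip_width: 18.4
```

Emit:
apply_moves([
  [[0,0,0],[0,-0.07,-0.12],1.8],
  [[0,0,0],[0,-0.14,-0.25],1.8],
  [[0,0,0],[0,-0.14,-0.25],1.8],
  [[0,0,0],[0,-0.14,-0.25],1.8],
])

```text
time_s: 13.48
tool_pos: [498.5, 11.5, 195.4]
orientation: [-139.6, 89.9, -17.3]
contact_force: [-0.6, 0.4, -1.1]
grip_width: 17.9
```

Emit:
apply_moves([
  [[0,0,0],[0,-0.08,-0.12],1.8],
  [[0,0,0],[0,-0.16,-0.24],1.8],
  [[0,0,0],[0,-0.16,-0.24],1.8],
])

```text
time_s: 13.73
tool_pos: [499.6, 11.2, 195.4]
orientation: [32.0, 89.8, 154.3]
contact_force: [-4.6, 3.2, 0.5]
grip_width: 17.9
```

Emit:
apply_moves([
  [[0,0,0],[0,-0.08,-0.12],1.8],
  [[0,0,0],[0,-0.16,-0.23],1.8],
  [[0,0,0],[0,-0.16,-0.23],1.8],
])

```text
time_s: 13.98
tool_pos: [500.2, 11.1, 195.2]
orientation: [33.4, 89.5, 155.7]
contact_force: [-10.5, 4.2, 4.3]
grip_width: 18.5
```

Emit:
apply_moves([
  [[0,0,0],[0,0.25,0.4],1.8],
  [[0,0,0],[0,0.25,0.4],4],
  [[0,0,0],[0,0.25,0.4],4],
  [[0,0,0],[0,0.25,0.4],4],
  [[0,0,0],[-3,0.25,0.4],4],
  [[0,0,0],[-6,0.25,0.4],4],
  [[0,0,0],[-9,0.25,0.4],4],
  [[0,0,0],[-12,0.25,0.4],4],
  [[0,0,0],[-15,0.25,0.4],4],
  [[0,0,0],[-15,0.25,0.4],4],
])

```text
time_s: 14.82
tool_pos: [501.1, 11.1, 353.0]
orientation: [-128.9, 89.2, -6.7]
contact_force: [0.1, -0.1, 0.6]
grip_width: 40.0
```

```bash
python3 - <<'E'
from h import *
import cv2
plan([465,99,290],106.5)
a=np.radians(220+16.5)
P=lambda g:[539+80*np.cos(np.radians(g+16.5)),79.5+80*np.sin(np.radians(g+16.5)),202]
s,im=wrist("pics/w6.png",dict(knobtop=[562,86,239],pin208=P(208),pin212=P(212),pin220=P(220),hinge=[539,79.5,162]))
E
```

```text
pos [501.1  11.1 353. ] jaw 122.2 q6 -127.5 F [ 0.1 -0.1  0.6] grip 40.0 t 14.82
turn [ 0.2747 -0.0072  0.0119] shift cm [ 6.24 -1.57  9.42]
knobtop [292.8 282.9]
pin208 [282.  175.7]
pin212 [276.7 177. ]
pin220 [266.6 180.7]
hinge [292.7 231.8]
```

View pics/w6.png

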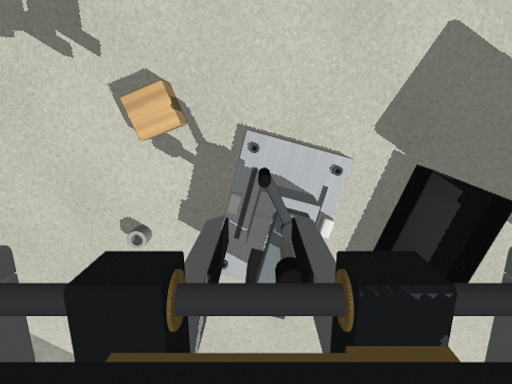

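```bash
python3 -c "
from h import *
s=telemetry.state();print(s['contact_force'].round(1),abs(s['qvel']).max(),s['time_s']);print(r.sign_off())"
```

```text
[ 0.   0.3 -0.4] 5.782935677981645 14.8667
the job is handed in; nothing more can be done
None
```

The probe is set on the pocket floor, the clamp lever is over at its stop, and the job is handed in at 14.9 s of the 54 s. The hand-in gives no verdict, so the judged result is not known.

- **Probe:** I gripped the knob and lowered it in 2 mm steps, then 1 mm steps at the floor. The force began to rise at TCP z of about 235 mm and grew at about 1.5 N/mm, which matches the sprung tip. I pressed about 2.5 mm in, for a vertical force of 6.4 N, or roughly 5 N on the tip after slide friction. Then I let go of the knob.
- **Lever:** I caged the pin between the fingers and swung it until it stalled at about 11 N. The last wrist picture shows the pin within 3 pixels of where 220° (the stop) should be.
- **Clear of everything:** I backed off and raised the gripper to TCP z 353 mm, where the force reads about 0 N. The tray, block and bush showed no visible movement in the last wrist picture.

**Checks that disagreed or are missing:**
- The force reading dropped to almost nothing at two pauses during the clamp swing, where I expected about 6 N. The pictures showed the pin moving with the fingers.
- The first fit of the whole nest was 2–3 pixels off (up to about 9 mm at the knob). I used the knob and pin positions worked out from the scene and top cameras instead, which the wrist camera confirmed.
- I could not measure the tip force directly after letting go. It rests on the slide friction and the clamp holding.
- The arm was still moving slightly at hand-in, with one joint at 5.8 degrees/s, but well clear of the gauge.

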